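# Load a label roll on its spring spindle into the bench dispenser

## Task

Load the full label roll, which lies in the wooden cradle with its spring spindle through the core, into the empty label dispenser: pocket the sprung pin in one end cup, push the spring in, bring the other pin down in line with the second cup and let the spring carry it home, so that the roll hangs level with a pin in each cup. Ease it in gently without forcing the cups, let go of it, and do not push the knife, the spare rolls or the small carton about.

Things in the scene. Friction and masses are not known exactly. Their poses are not given: they have to be found in the camera images.
- spindle: Full white label roll, 58 mm diameter, 66 mm wide, about 0.25 kg, fixed on its spindle. Origin: middle of the roll, on its axis; y runs along the spindle towards the sprung pin. Spring free, it is 172 mm long tip to tip (tips at y = -86 and +86 mm). It lies with its axis level, 34 mm above the table. Grip it across the diameter from above; a firm 40 N keeps it from slipping.
- fixed_pin (a point): End of the fixed pin at y = -86 mm of the spindle: a plain flat-ended steel pin, 9 mm thick, 28 mm long, standing out of an 18 mm thick grey stub that ends 58 mm from the roll's middle.
- ferrule (a point): Outer face of the steel ferrule (21 mm diameter) at y = +58 mm of the spindle. The sprung pin comes out of it: steel, 9 mm thick, round-nosed, 28 mm long when free. Pushed in along the axis it starts to give at 2.5 N and rises by 0.5 N per mm to 11 N at 17 mm, where it stops hard.
- dispenser: Empty grey label dispenser bolted to the cart. Origin: on the table at the middle of its base; y axis: along the roll axis. Base plate 8 mm thick, x -92 to +68, y -112 to +112 mm. On it stands a U-shaped yoke: two 5 mm upright cheek plates, 30 mm wide, round on top, 77 mm high, each with a round black cup on its inner face. The plastic cups crack if loaded with more than 18 N.
- bay_mid (a point): Point on the line through both cups (along the dispenser's y), 62 mm above the table over the base's middle. The cups face each other: mouths 150 mm apart, bottoms 166 mm; each 24 mm outside, bore 14 mm, 8 mm deep, mouth flared to 18 mm. The yoke is clamped in slots, so the middle between the cups lies up to 10 mm from this point either way along y; this is not measured: feel for it.
- tear_bar (a point): Middle of the toothed steel tear bar's top edge, 42 mm above the table, 84 mm in front (-x) of the bay; the bar is 110 mm long along y.
- cradle: Plywood cradle fixed to the cart, 120 by 90 by 5 mm with two ribs 6 mm high that keep the roll from rolling; the roll's axis lies along its y. Origin: middle of its underside. Loading hint: the free spindle is too long to go in level; tilted by about 14 degrees its far end passes over the far cheek. The far pin clears its cup only when the spring is within 3 mm of its stop (above 9.5 N).
- spare_roll: Spare label roll without spindle, standing upright, 58 mm diameter, 76 mm high. Leave it alone.
- spare_roll2: Another spare roll, the same size, standing upright. Leave it alone.
- knife: Closed yellow box knife lying flat between dispenser and cradle, 130 by 20 by 14 mm, origin in its middle. Leave it alone.
- small_carton: Small carton, 110 by 85 by 60 mm. Leave it alone.
Things that resemble listed ones, but are neither listed nor needed, are in the scene too. Several things have the shape of the spindle; the one meant has the colours described above.

How it is judged (in metres and radians):
At the end, for the whole second after the job is handed in: The roll hangs in the dispenser with a pin in each cup: its middle within 4 mm of the line through the cups (sideways and in height) and within 16 mm of the bay's middle along it, its axis within 0.045 rad of that line, at rest and let go (x of spindle in the frame of dispenser between -0.004 and 0.004 m and z of spindle in the frame of dispenser between 0.058 and 0.066 m and y of spindle in the frame of dispenser between -0.016 and 0.016 m and angle between the y axis of spindle and the y axis of dispenser, either way round below 0.045 rad and linear speed of spindle below 0.02 m/s and angular speed of spindle below 0.3 rad/s); the robot touches nothing.
It fails at once if the roll or its spindle presses on the dispenser with more than 18 N (contact force between spindle and dispenser above 18 N).
It fails at once if the robot presses on the dispenser with more than 25 N (contact force between any of the arm, the fingers and dispenser above 25 N).
It fails at once if the knife, a spare roll or the small carton is shifted by more than 30 mm (distance of any of spare_roll, spare_roll2, knife, small_carton from where it was at the start of the episode above 0.03 m).
It also fails if it takes over 69 s, if anything falls off the work surface, if the arm or the gripper's body presses on something with over 40 N, if the wrist force passes 120 N, or if a joint passes its speed limit or range.

## Robot

A 6-joint arm with a two-finger parallel gripper is mounted at the origin on the work surface. World frame = base frame: x ahead of the robot, y to its left, z up, the work surface at z = 0. Lengths are in mm, angles in rad, forces in N, time in s.
With the tool pointing down it reaches from about 375 to 925 mm from the base axis. Payload 5.7 kg.
Tool frame: the origin (TCP) lies at the very end of the fingers, on their centre line; the grasp point (between the pads) lies 19 mm behind it (ctrl.hold_point_z is the z of the grasp point in the tool frame, in mm); z points along the fingers, y is the line along which they close (so a half turn about z gives the same grasp; the last joint's range is limited). The gripper opens to 85 mm and grips with 20 to 120 N. Pads are 22 mm wide; open, the fingers measure 114 mm over their backs; the gripper's body (76 mm by 85 mm) begins 54 mm behind the grasp point. The pads swing forward as they close: fully open they stand 13 mm farther back than shut.
Start: joints at [-1.324, 0.359, 1.51, -0, 1.272, -0.115], TCP at [212.358, -561.13, 231.267] pointing down, gripper open.
Joint ranges: [-2.97, 2.97], [-1.01, 2.36], [0.21, 2.38], [-0.96, 4.11], [0.2, 2.71], [-2.98, 2.98]. Speed limits (rad/s): [2.39, 2.39, 3.14, 3.14, 3.14, 3.14].

## Interface

Orientations are given as a unit quaternion [x, y, z, w].
In Python, from rig import ctrl gives the robot as it stands.
- The arm moves only by the tool carry_out, never from a script. Its argument "increments" is a list of rows, each an object of numbers: "tx", "ty", "tz": the shift along the tool's x, y, z in units of 60 mm (1.0 is 60 mm); "ax", "ay", "az": the turn, a rotation vector about the tool's x, y, z in degrees. In form: [{"tx": .., "ty": .., "tz": .., "ax": .., "ay": .., "az": ..}, ...]. A call has exactly 5 rows; each row shifts and turns the commanded pose from where the row before left it, along the tool's axes as they then stand; what a row does not reach is not made up. A row lasts 1/8 s, in which the tool goes at most 62.5 mm and 10.7 degrees, less where a joint would pass 70% of its speed; a pose out of reach is approached as far as the arm can. A call is refused whole if a number of a shift passes 1 or a number of a turn 10.7, either way. A call with a gripper value outside its range is refused whole. "jaw" is the finger opening in mm, from 0 to 85.4, set as the call begins (left out, the last holds). The fingers move at their own pace and stop on an object; the grip force is fixed at half the most. Time passes only in rows, so rows that do not move let the fingers close, or fill a call up. It gives the time, the measured TCP pose, the force, the opening and the grip force at its end, in the units of the state.
- ctrl.get_obs(): the state, without advancing time (a new reading comes with each control period).
- ctrl.grab_frame(name): name is "side" or "top"; returns the picture (384x512x3 uint8, red, green, blue); there is no depth.
- ctrl.camera_params(name): a dict with "intrinsics" (3x3 intrinsics, pixels), "k1" (the pictures are not rectified: a ray, as slopes to the right and down, at radius r is drawn at 1 + k1 r^2 times it, then the intrinsics apply), "world_to_cam" (4x4, takes a point from world to camera coordinates). Camera axes: x right, y up, looking along -z (the intrinsics and any distortion apply to the point x, -y, -z); pixel columns grow to the right and rows downward; lengths in mm; the calibration is good to about 2 mm. A picture is of the moment at which its call begins. camera_params takes no time and is no camera call.
- ctrl.close_job(): hands the job in; it is judged then, once.
The state is a dict: "t": time; "q": joint angles; "joint_velocities": joint speeds; "joint_torque": joint torques, N m; "eef_pos": TCP position; "eef_rot": TCP orientation; "wrist_force": force on the tool from outside, world axes, zero at the start; "wrist_torque": the same for the moment, N m; "width": opening from 0.0 (shut) to 1.0 (fully open); "finger_force": force on a finger pad.
Only numpy, scipy, OpenCV 4.12 (cv2) and the standard library are available. Lean on these libraries where they do the work, as an engineer would, in place of code of your own. Each camera call takes 0.05 s, during which the arm holds its last target. There are 200 camera calls.

## Working session

There is one attempt and no reset: what is moved stays moved. The work goes in short steps, Python scripts to look and compute and a tool call to move; the robot and the scene stay as the last step left them, time stands still between calls to the robot, and variables do not carry over. Pictures are saved under pics/ and viewed, at most 10 in all, crops included, and the job is handed in when it is done.

Besides the shell and the picture viewer there is one more tool, called after "Call:" by a JSON object that holds its "fn" and its "kwargs". carry_out: Moves the arm, as the interface text tells. Its arguments: {"type":"object","properties":{"increments":{"type":"array"},"jaw":{"type":"number"}},"required":["increments"]}

```bash
mkdir -p pics; ls; python3 - <<'E'
from rig import ctrl
import cv2
for n in("top","side"):
    cv2.imwrite(f"pics/{n}0.png",ctrl.grab_frame(n)[:,:,::-1])
    p=ctrl.camera_params(n);print(n,p)
print(ctrl.get_obs(),ctrl.hold_point_z)
E
```

```text
pics
top {'intrinsics': array([[437.40262142,   0.        , 261.73842442],
       [  0.        , 437.40262142, 191.12683963],
       [  0.        ,   0.        ,   1.        ]]), 'k1': 0.011201782533777628, 'world_to_cam': array([[ 1.69937186e-02, -9.99469079e-01, -2.77988153e-02,
         2.80715181e+01],
       [ 9.87348607e-01,  1.23908744e-02,  1.58079707e-01,
        -5.86289091e+02],
       [-1.57651327e-01, -3.01334836e-02,  9.87034970e-01,
        -8.89414550e+02],
       [ 0.00000000e+00,  0.00000000e+00,  0.00000000e+00,
         1.00000000e+00]])}
side {'intrinsics': array([[409.60454421,   0.        , 254.7487147 ],
       [  0.        , 409.60454421, 192.98880771],
       [  0.        ,   0.        ,   1.        ]]), 'k1': -0.011544374599680695, 'world_to_cam': array([[ 9.28974087e-01, -3.70079838e-01, -6.93244033e-03,
        -5.48382338e+02],
       [ 2.93898357e-01,  7.26099153e-01,  6.21613847e-01,
        -2.36623691e+02],
       [-2.25013113e-01, -5.79500589e-01,  7.83293155e-01,
        -9.17524493e+02],
       [ 0.00000000e+00,  0.00000000e+00,  0.00000000e+00,
         1.00000000e+00]])}
{'t': 0.1, 'q': array([-1.32411177e+00,  3.59452997e-01,  1.51136227e+00,  1.36200727e-05,
        1.27250101e+00, -1.15114603e-01]), 'joint_velocities': array([ 0.00189439, -0.00170122, -0.00056016, -0.0004732 , -0.00013197,
       -0.00136471]), 'joint_torque': array([ 1.70030603e-04, -5.28651559e+01, -2.79349440e+01, -3.06379625e-04,
        4.96697132e-03,  1.06590730e-05]), 'eef_pos': array([ 212.20772854, -560.54161491,  230.51123853]), 'eef_rot': array([ 9.83682239e-01,  1.79912505e-01, -5.01599241e-05, -8.60375944e-04]), 'wrist_force': array([ 0.61511942, -0.09001961,  0.56415757]), 'wrist_torque': array([-0.01632667, -0.01890867, -0.00199598]), 'finger_force': 0.0, 'width': 0.998435005237852} -18.700000000000003
```

View pics/top0.png

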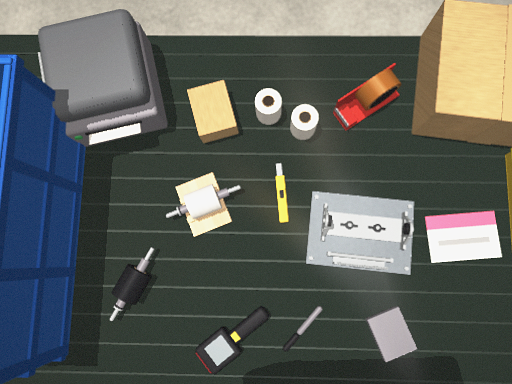

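View pics/side0.png

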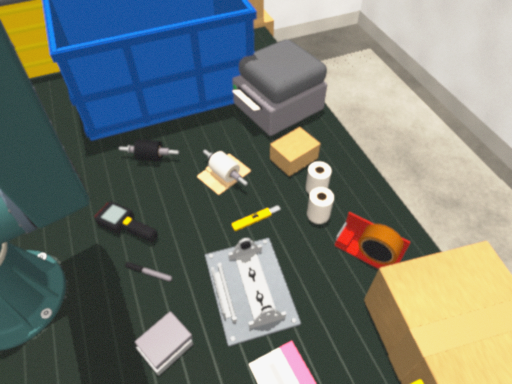

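The top view shows the spindle at about (204,201), with tips near (168,215) and (240,188). The dispenser is at about (361,232), with cheeks near (326,222) and (407,230). I'll zoom in on both.

```bash
cat > h.py <<'E'
import numpy as np, cv2
from rig import ctrl
from scipy.spatial.transform import Rotation as R
def ray(n,uv):
    p=ctrl.camera_params(n);K=p['intrinsics'];W=p['world_to_cam']
    d=cv2.undistortPoints(np.array([[uv]],float),K,np.array([p['k1'],0,0,0,0.]))[0,0]
    r=W[:3,:3].T@np.array([d[0],-d[1],-1]);return -W[:3,:3].T@W[:3,3],r
def atz(n,uv,z):
    c,r=ray(n,uv);return c+r*(z-c[2])/r[2]
def proj(n,P):
    p=ctrl.camera_params(n);q=(p['world_to_cam']@np.append(P,1))[:3]
    s=np.array([q[0],-q[1]])/-q[2];s=s*(1+p['k1']*(s@s));K=p['intrinsics']
    return K[:2,:2]@s+K[:2,2]
def tri(a,b):
    (c1,r1),(c2,r2)=ray('top',a),ray('side',b)
    s=np.linalg.lstsq(np.c_[r1,-r2],c2-c1,rcond=None)[0]
    return (c1+r1*s[0]+c2+r2*s[1])/2,np.linalg.norm(c1+r1*s[0]-c2-r2*s[1])
E
python3 - <<'E'
import cv2
a=cv2.imread('pics/top0.png');b=cv2.imread('pics/side0.png')
def c(im,x,y,w,h,f,n): cv2.imwrite(n,cv2.resize(im[y:y+h,x:x+w],None,fx=f,fy=f,interpolation=cv2.INTER_CUBIC))
import numpy as np
def s(im,x,y,w,h,f): return cv2.resize(im[y:y+h,x:x+w],None,fx=f,fy=f,interpolation=cv2.INTER_CUBIC)
# top: spindle 160..250x165..240 ; dispenser 300..420x185..280
cv2.imwrite('pics/c1.png',np.vstack([s(a,160,165,130,75,6)[:,:780],]))
cv2.imwrite('pics/c2.png',s(a,300,185,125,95,6))
cv2.imwrite('pics/c3.png',s(b,190,140,120,90,6))
cv2.imwrite('pics/c4.png',s(b,200,230,110,115,5))
E
```

```text
(no output)
```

View pics/c1.png

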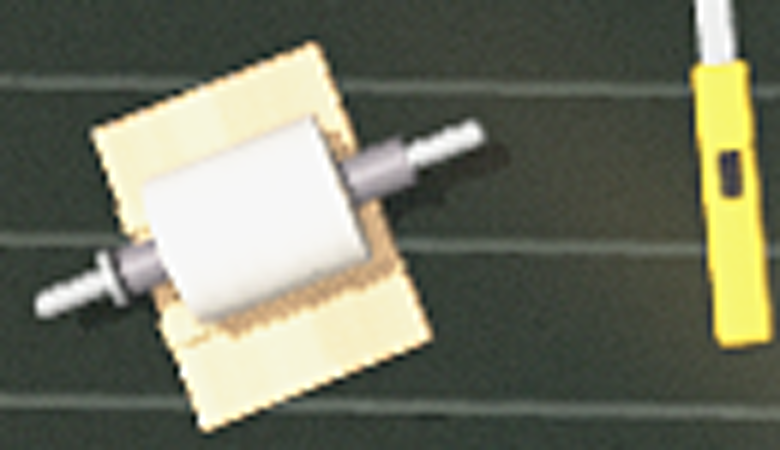

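View pics/c2.png

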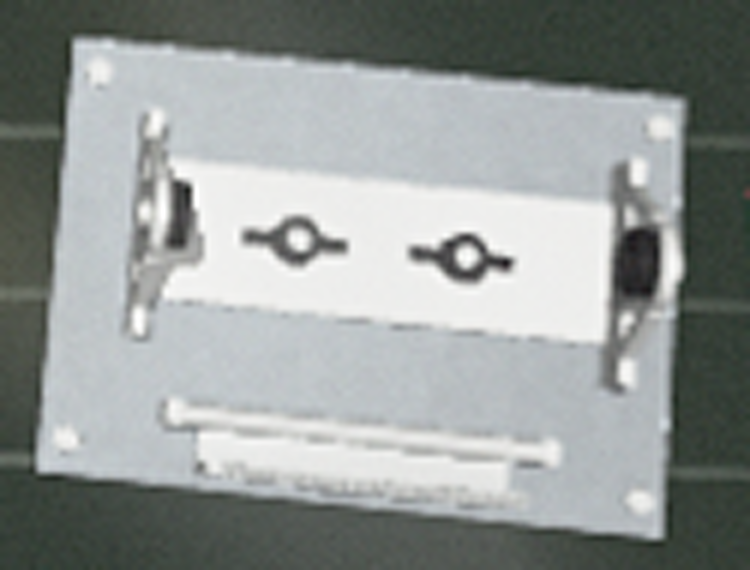

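View pics/c4.png

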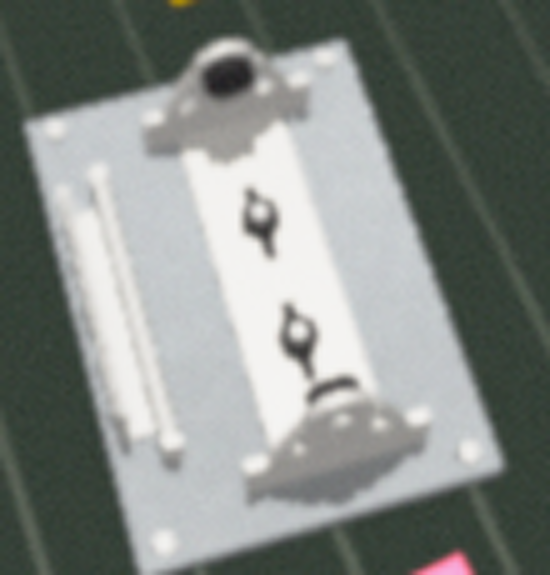

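```bash
cat > m.py <<'E'
from h import *
f=lambda x,y,ox,oy,s:np.array([(x+.5)/s-.5+ox,(y+.5)/s-.5+oy])
T=lambda x,y:f(x,y,300,185,6); S=lambda x,y:f(x,y,200,230,5); P=lambda x,y:f(x,y,160,165,6)
# corners model (x,y): TL=+x,+y ; TR=+x,-y ; BR ; BL
M=np.array([[68,112],[68,-112],[-92,-112],[-92,112]],float)
tt=[T(73,38),T(685,100),T(665,540),T(37,472)]; ss=[S(347,40),S(505,467),S(140,575),S(25,122)]
def fit(A):
    ca,cm=A.mean(0),M.mean(0);U,_,V=np.linalg.svd((M-cm).T@(A-ca));Rm=(U@V).T
    if np.linalg.det(Rm)<0: print('refl')
    return np.degrees(np.arctan2(Rm[1,0],Rm[0,0])),ca-Rm@cm,np.abs((M-cm)@Rm.T-(A-ca)).max()
def both():
  for n,px in(('top',tt),('side',ss)): print(n,fit(np.array([atz(n,u,8)[:2] for u in px])))
both()
a,b=atz('top',P(40,305),34),atz('top',P(480,132),34)
print('tips',a,b,np.linalg.norm(a-b),'mid',(a+b)/2,np.degrees(np.arctan2(-(a-b)[0],(a-b)[1])))
# ferrule face
for u in [(105,278),(412,163)]: print(atz('top',P(*u),34))
E
python3 m.py
```

```text
top (np.float64(-4.995651084897223), array([ 516.36431486, -179.53509449]), np.float64(0.6507760630765489))
side (np.float64(-5.304261936628526), array([ 520.15965306, -178.25334189]), np.float64(0.7264573190344805))
tips [532.0735991  242.93007575  34.        ] [597.30563128  85.57138844  34.        ] 170.34369520114848 mid [564.68961519 164.2507321   34.        ] 22.516137195330764
[542.17935612 219.84331558  34.        ]
[585.60487021 109.97961971  34.        ]
```

View pics/c3.png

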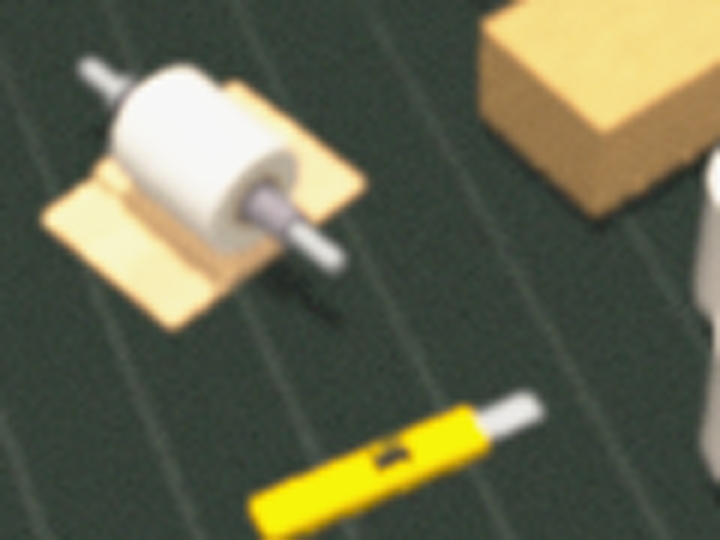

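```bash
cat >> h.py <<'E'
def pose():
    o=ctrl.get_obs();return o['eef_pos'],R.from_quat(o['eef_rot']),o
def tgt(yaw,tilt=0):
    # tool x at yaw (deg) in world, tool z down; tilt>0 lowers the tool-x (sprung) end
    y=np.radians(yaw);x=np.array([np.cos(y),np.sin(y),0]);z=np.array([0,0,-1.])
    return R.from_matrix(np.c_[x,np.cross(z,x),z])*R.from_euler('y',-tilt,degrees=True)
def plan(p,Rt,n,p0=None,R0=None):
    if p0 is None: p0,R0,_=pose()
    rv=(R0.inv()*Rt).as_rotvec()/n; D=(np.array(p)-p0)/n
    print('rot/row',np.degrees(rv).round(2))
    for i in range(n): print(i,((R0*R.from_rotvec(rv*i)).inv().apply(D)/60).round(3))
E
cat > a.py <<'E'
from m import *
C=lambda x,y:f(x,y,190,140,6)
a,b=atz('side',C(85,68),34),atz('side',C(343,262),34)
print('side tips',a,b,np.linalg.norm(a-b),'mid',(a+b)/2,np.degrees(np.arctan2(-(a-b)[0],(a-b)[1])))
plan([565.5,164,150],tgt(112.5),15)
print(tgt(112,10).apply([1,0,0]))
E
python3 a.py
```

```text
top (np.float64(-4.995651084897223), array([ 516.36431486, -179.53509449]), np.float64(0.6507760630765489))
side (np.float64(-5.304261936628526), array([ 520.15965306, -178.25334189]), np.float64(0.7264573190344805))
tips [532.0735991  242.93007575  34.        ] [597.30563128  85.57138844  34.        ] 170.34369520114848 mid [564.68961519 164.2507321   34.        ] 22.516137195330764
[542.17935612 219.84331558  34.        ]
[585.60487021 109.97961971  34.        ]
side tips [533.27550598 243.97491856  34.        ] [602.96922038  88.00142931  34.        ] 170.83601252489294 mid [568.12236318 165.98817393  34.        ] 24.076549153912143
rot/row [-0.   -0.01 -6.12]
0 [ 0.652 -0.614  0.091]
1 [ 0.714 -0.541  0.091]
2 [ 0.767 -0.462  0.09 ]
3 [ 0.812 -0.377  0.09 ]
4 [ 0.848 -0.289  0.09 ]
5 [ 0.874 -0.197  0.09 ]
6 [ 0.89  -0.102  0.09 ]
7 [ 0.896 -0.007  0.09 ]
8 [0.891 0.089 0.09 ]
9 [0.877 0.183 0.09 ]
10 [0.852 0.275 0.09 ]
11 [0.818 0.365 0.09 ]
12 [0.775 0.45  0.09 ]
13 [0.722 0.53  0.089]
14 [0.662 0.604 0.089]
[-0.36891548  0.91309785 -0.17364818]
```

Call:
{"fn": "carry_out", "kwargs": {"increments": [{"tx":0.65,"ty":-0.61,"tz":0.09,"az":-6.12},{"tx":0.71,"ty":-0.54,"tz":0.09,"az":-6.12},{"tx":0.77,"ty":-0.46,"tz":0.09,"az":-6.12},{"tx":0.81,"ty":-0.38,"tz":0.09,"az":-6.12},{"tx":0.85,"ty":-0.29,"tz":0.09,"az":-6.12}], "jaw": 85.4}}

```text
invalid input at $.increments[0]: expected keys tx, ty, tz, ax, ay, az
```

Call:
{"fn": "carry_out", "kwargs": {"increments": [{"tx":0.87,"ty":-0.2,"tz":0.09,"az":-6.12},{"tx":0.89,"ty":-0.1,"tz":0.09,"az":-6.12},{"tx":0.9,"ty":0,"tz":0.09,"az":-6.12},{"tx":0.89,"ty":0.09,"tz":0.09,"az":-6.12},{"tx":0.88,"ty":0.18,"tz":0.09,"az":-6.12}]}}

```text
invalid input at $.increments[0]: expected keys tx, ty, tz, ax, ay, az
```

Call:
{"fn": "carry_out", "kwargs": {"increments": [{"tx":0.85,"ty":0.28,"tz":0.09,"az":-6.12},{"tx":0.82,"ty":0.37,"tz":0.09,"az":-6.12},{"tx":0.78,"ty":0.45,"tz":0.09,"az":-6.12},{"tx":0.72,"ty":0.53,"tz":0.09,"az":-6.12},{"tx":0.66,"ty":0.6,"tz":0.09,"az":-6.12}]}}

```text
invalid input at $.increments[0]: expected keys tx, ty, tz, ax, ay, az
```

```bash
python3 - <<'E'
from h import *
import cv2
p,r,o=pose();print(p,r.apply([1,0,0]),o['t'],o['wrist_force'])
plan([566.4,165,14],tgt(113),5)
a=ctrl.grab_frame('top')[:,:,::-1];b=ctrl.grab_frame('side')[:,:,::-1]
cv2.imwrite('pics/g1.png',np.hstack([cv2.resize(a[130:260,140:270],(400,400)),cv2.resize(b[60:200,170:310],(400,400))]))
E
```

```text
[ 212.20772854 -560.54161491  230.51123853] [9.35262976e-01 3.53953558e-01 2.10901930e-04] 0.1 [ 0.61511942 -0.09001961  0.56415757]
rot/row [-1.000e-02 -2.000e-02 -1.845e+01]
0 [ 1.96  -1.843  0.725]
1 [ 2.443 -1.128  0.724]
2 [ 2.674 -0.297  0.723]
3 [2.631 0.565 0.722]
4 [2.317 1.369 0.722]
```

View pics/g1.png

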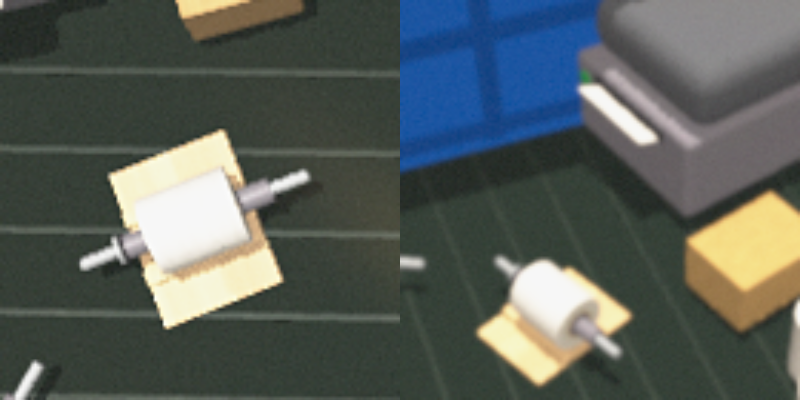

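All six keys are required in each row, so nothing moved. The picture shows the unchanged scene. I'm repeating the moves in full form.

Call:
{"fn": "carry_out", "kwargs": {"increments": [{"tx":0.65,"ty":-0.61,"tz":0.09,"ax":0,"ay":0,"az":-6.12},{"tx":0.71,"ty":-0.54,"tz":0.09,"ax":0,"ay":0,"az":-6.12},{"tx":0.77,"ty":-0.46,"tz":0.09,"ax":0,"ay":0,"az":-6.12},{"tx":0.81,"ty":-0.38,"tz":0.09,"ax":0,"ay":0,"az":-6.12},{"tx":0.85,"ty":-0.29,"tz":0.09,"ax":0,"ay":0,"az":-6.12}], "jaw": 85.4}}

```text
t: 0.82
eef_pos: [330.4, -318.3, 204.1]
eef_rot: [0.901, 0.434, 0.0, 0.0]
wrist_force: [1.6, -0.2, 0.4]
width: 0.998
finger_force: 0.0
```

Call:
{"fn": "carry_out", "kwargs": {"increments": [{"tx":0.87,"ty":-0.2,"tz":0.09,"ax":0,"ay":0,"az":-6.12},{"tx":0.89,"ty":-0.1,"tz":0.09,"ax":0,"ay":0,"az":-6.12},{"tx":0.9,"ty":0,"tz":0.09,"ax":0,"ay":0,"az":-6.12},{"tx":0.89,"ty":0.09,"tz":0.09,"ax":0,"ay":0,"az":-6.12},{"tx":0.88,"ty":0.18,"tz":0.09,"ax":0,"ay":0,"az":-6.12}]}}

```text
t: 1.45
eef_pos: [448.6, -76.7, 177.3]
eef_rot: [0.754, 0.657, 0.0, 0.0]
wrist_force: [0.5, -0.4, 0.8]
width: 0.999
finger_force: 0.0
```

Call:
{"fn": "carry_out", "kwargs": {"increments": [{"tx":0.85,"ty":0.28,"tz":0.09,"ax":0,"ay":0,"az":-6.12},{"tx":0.82,"ty":0.37,"tz":0.09,"ax":0,"ay":0,"az":-6.12},{"tx":0.78,"ty":0.45,"tz":0.09,"ax":0,"ay":0,"az":-6.12},{"tx":0.72,"ty":0.53,"tz":0.09,"ax":0,"ay":0,"az":-6.12},{"tx":0.66,"ty":0.6,"tz":0.09,"ax":0,"ay":0,"az":-6.12}]}}

```text
t: 2.08
eef_pos: [566.6, 165.0, 150.0]
eef_rot: [0.554, 0.833, -0.0, 0.0]
wrist_force: [0.8, -1.7, 0.9]
width: 1.002
finger_force: 0.0
```

```bash
python3 - <<'E'
from h import *
p,r,o=pose();print(p,r.apply([1,0,0]),o['t'],o['wrist_force'])
plan([566.4,165,14],tgt(113),4)
E
```

```text
[566.57263657 165.0436788  150.04193698] [-3.86692366e-01  9.22208767e-01 -6.94944565e-05] 2.075 [ 0.7822886  -1.71970234  0.90194009]
rot/row [-0.    0.   -0.06]
0 [ 0.    -0.001  0.567]
1 [ 0.    -0.001  0.567]
2 [ 0.    -0.001  0.567]
3 [ 0.    -0.001  0.567]
```

Call:
{"fn": "carry_out", "kwargs": {"increments": [{"tx":0,"ty":0,"tz":0.6,"ax":0,"ay":0,"az":0},{"tx":0,"ty":0,"tz":0.6,"ax":0,"ay":0,"az":0},{"tx":0,"ty":0,"tz":0.6,"ax":0,"ay":0,"az":0},{"tx":0,"ty":0,"tz":0.3,"ax":0,"ay":0,"az":0},{"tx":0,"ty":0,"tz":0.16,"ax":0,"ay":0,"az":0}], "jaw": 85.4}}

```text
t: 2.7
eef_pos: [565.8, 163.2, 14.0]
eef_rot: [0.555, 0.832, -0.0, -0.0]
wrist_force: [0.9, -0.6, -0.4]
width: 0.998
finger_force: 0.0
```

Call:
{"fn": "carry_out", "kwargs": {"increments": [{"tx":0,"ty":0,"tz":0,"ax":0,"ay":0,"az":0},{"tx":0,"ty":0,"tz":0,"ax":0,"ay":0,"az":0},{"tx":0,"ty":0,"tz":0,"ax":0,"ay":0,"az":0},{"tx":0,"ty":0,"tz":0,"ax":0,"ay":0,"az":0},{"tx":0,"ty":0,"tz":0,"ax":0,"ay":0,"az":0}], "jaw": 40}}

```text
t: 3.32
eef_pos: [565.9, 163.0, 16.1]
eef_rot: [0.555, 0.832, 0.0, 0.0]
wrist_force: [-3.9, -2.0, 7.4]
width: 0.657
finger_force: 63.3
```

Call:
{"fn": "carry_out", "kwargs": {"increments": [{"tx":0,"ty":0,"tz":0,"ax":0,"ay":0,"az":0},{"tx":0,"ty":0,"tz":0,"ax":0,"ay":0,"az":0},{"tx":0,"ty":0,"tz":0,"ax":0,"ay":0,"az":0},{"tx":0,"ty":0,"tz":0,"ax":0,"ay":0,"az":0},{"tx":0,"ty":0,"tz":0,"ax":0,"ay":0,"az":0}]}}

```text
t: 3.95
eef_pos: [565.9, 163.0, 16.1]
eef_rot: [0.555, 0.832, 0.0, 0.0]
wrist_force: [-3.4, -1.1, 6.6]
width: 0.653
finger_force: 63.3
```

Call:
{"fn": "carry_out", "kwargs": {"increments": [{"tx":0,"ty":0,"tz":0,"ax":0,"ay":0,"az":0},{"tx":0,"ty":0,"tz":0,"ax":0,"ay":0,"az":0},{"tx":0,"ty":0,"tz":0,"ax":0,"ay":0,"az":0},{"tx":0,"ty":0,"tz":0.05,"ax":0,"ay":0,"az":0},{"tx":0,"ty":0,"tz":0.04,"ax":0,"ay":0,"az":0}], "jaw": 72}}

```text
t: 4.58
eef_pos: [565.9, 163.3, 9.0]
eef_rot: [0.555, 0.832, -0.0, -0.0]
wrist_force: [-0.1, 0.9, 0.3]
width: 0.839
finger_force: 0.0
```

Call:
{"fn": "carry_out", "kwargs": {"increments": [{"tx":0,"ty":0,"tz":0,"ax":0,"ay":0,"az":0},{"tx":0,"ty":0,"tz":0,"ax":0,"ay":0,"az":0},{"tx":0,"ty":0,"tz":0,"ax":0,"ay":0,"az":0},{"tx":0,"ty":0,"tz":0,"ax":0,"ay":0,"az":0},{"tx":0,"ty":0,"tz":0,"ax":0,"ay":0,"az":0}], "jaw": 40}}

```text
t: 5.2
eef_pos: [565.6, 163.2, 9.3]
eef_rot: [0.555, 0.832, -0.0, -0.0]
wrist_force: [-1.3, -0.1, 1.0]
width: 0.665
finger_force: 63.6
```

Call:
{"fn": "carry_out", "kwargs": {"increments": [{"tx":0,"ty":0,"tz":-0.2,"ax":0,"ay":0,"az":0},{"tx":0,"ty":0,"tz":-0.4,"ax":0,"ay":0,"az":0},{"tx":0,"ty":0,"tz":-0.6,"ax":0,"ay":0,"az":0},{"tx":0,"ty":0,"tz":-0.6,"ax":0,"ay":0,"az":0},{"tx":0,"ty":0,"tz":-0.5,"ax":0,"ay":0,"az":0}]}}

```text
t: 5.82
eef_pos: [566.6, 163.4, 149.5]
eef_rot: [0.555, 0.832, 0.001, 0.001]
wrist_force: [0.2, -0.2, -2.2]
width: 0.665
finger_force: 64.5
```

```bash
python3 - <<'E'
from h import *
p,r,o=pose();print(p,r.apply([1,0,0]),o['t'],o['wrist_force'],o['wrist_torque'],o['width'])
plan([518,-177,145],tgt(84.9),9)
E
```

```text
[566.5739206  163.42476899 149.47229482] [-3.83172238e-01  9.23676864e-01 -2.94921485e-04] 5.825 [ 0.19264139 -0.21108244 -2.24965205] [ 0.00309612  0.00347062 -0.03352664] 0.6647919474326026
rot/row [ 0.01 -0.    3.07]
0 [-0.548 -0.325  0.008]
1 [-0.564 -0.295  0.008]
2 [-0.579 -0.264  0.008]
3 [-0.593 -0.233  0.008]
4 [-0.604 -0.201  0.008]
5 [-0.614 -0.168  0.008]
6 [-0.622 -0.135  0.008]
7 [-0.629 -0.101  0.008]
8 [-0.633 -0.068  0.008]
```

Call:
{"fn": "carry_out", "kwargs": {"increments": [{"tx":-0.55,"ty":-0.325,"tz":0,"ax":0,"ay":0,"az":3.07},{"tx":-0.56,"ty":-0.295,"tz":0,"ax":0,"ay":0,"az":3.07},{"tx":-0.58,"ty":-0.265,"tz":0,"ax":0,"ay":0,"az":3.07},{"tx":-0.59,"ty":-0.23,"tz":0,"ax":0,"ay":0,"az":3.07},{"tx":-0.6,"ty":-0.2,"tz":0,"ax":0,"ay":0,"az":3.07}]}}

```text
t: 6.45
eef_pos: [539.1, -26.5, 148.0]
eef_rot: [0.662, 0.749, 0.0, 0.001]
wrist_force: [0.9, 0.6, -2.4]
width: 0.665
finger_force: 64.8
```

Call:
{"fn": "carry_out", "kwargs": {"increments": [{"tx":-0.61,"ty":-0.17,"tz":0,"ax":0,"ay":0,"az":3.07},{"tx":-0.62,"ty":-0.135,"tz":0,"ax":0,"ay":0,"az":3.07},{"tx":-0.63,"ty":-0.1,"tz":0,"ax":0,"ay":0,"az":3.07},{"tx":-0.63,"ty":-0.07,"tz":0,"ax":0,"ay":0,"az":3.07},{"tx":0,"ty":0,"tz":0,"ax":0,"ay":0,"az":0}]}}

```text
t: 7.08
eef_pos: [517.6, -178.8, 148.0]
eef_rot: [0.739, 0.674, 0.0, 0.001]
wrist_force: [0.1, -0.2, -2.1]
width: 0.663
finger_force: 64.6
```

```bash
python3 - <<'E'
from h import *
p,r,o=pose();print(p,r.apply([1,0,0]),o['t'],o['wrist_force'],o['wrist_torque'],o['width'])
a=ctrl.grab_frame('top')[:,:,::-1];b=ctrl.grab_frame('side')[:,:,::-1]
cv2.imwrite('pics/t1.png',a);cv2.imwrite('pics/s1.png',b)
k=dict(fx=4,fy=4,interpolation=cv2.INTER_CUBIC)
cv2.imwrite('pics/g2.png',np.hstack([cv2.resize(a[185:285,290:430],None,**{**k,'fx':3,'fy':3}),cv2.resize(b[180:340,190:310],None,fx=3,fy=3,interpolation=cv2.INTER_CUBIC)[:300]]) if 0 else cv2.resize(a[180:285,290:430],None,fx=5.5,fy=5.5,interpolation=cv2.INTER_CUBIC))
cv2.imwrite('pics/g3.png',cv2.resize(b[150:340,180:340],None,fx=3,fy=3,interpolation=cv2.INTER_CUBIC))
E
```

```text
[ 517.57238569 -178.82564218  148.04758085] [ 0.09225732  0.9957344  -0.00126077] 7.075 [ 0.13455127 -0.15597562 -2.07081996] [ 0.03610261  0.0659449  -0.00501985] 0.6627207269714785
```

View pics/g3.png

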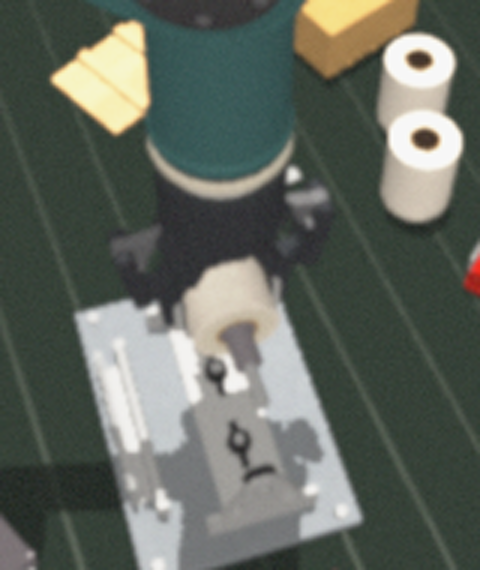

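View pics/g2.png

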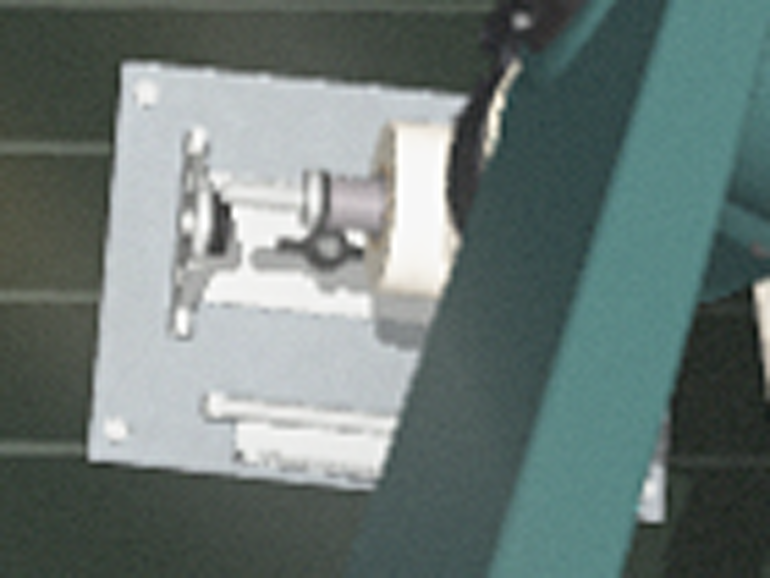

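```bash
cat > b.py <<'E'
from m import *
def D(c,yaw,P): 
    y=np.radians(yaw);return np.array([c[0]+np.cos(y)*P[0]-np.sin(y)*P[1],c[1]+np.sin(y)*P[0]+np.cos(y)*P[1],P[2]])
print('cam',ray('top',(0,0))[0],ray('side',(0,0))[0])
ct,yt=(516.4,-179.5),-5.0; cs,ys=(520.2,-178.3),-5.3
Tp=lambda P:((proj('top',D(ct,yt,P))-[300,185]+.5)*6-.5).round(0)
Sp=lambda P:((proj('side',D(cs,ys,P))-[200,230]+.5)*5-.5).round(0)
for s in(-10,0,10):
    print(s,'T: +cup mouth axis',Tp((0,s+75,62)),'rim top',Tp((0,s+75,74)),'rim +-x',Tp((12,s+75,62)),Tp((-12,s+75,62)),'cheek top outer',Tp((0,s+90,77)),'foot',Tp((15,s+88,10)),
     '\n  -cup mouth',Tp((0,s-75,62)),'top',Tp((0,s-75,74)),'bot',Tp((0,s-75,50)),'cheektop',Tp((0,s-85,77)))
    print('  S: +mouth',Sp((0,s+75,62)),'cheek top',Sp((0,s+85,77)),' - rim top',Sp((0,s-75,74)),'-cheek top',Sp((0,s-85,77)))
G=lambda x,y:f(x,y,290,180,5.5)
print('sprung tip in top frame',atz('top',G(222,192),172.7),atz('top',G(306,196),172.7))
print('fixed tip side',atz('side',f(260,402,180,150,3),172.7))
E
python3 b.py|tail -n +6
```

```text
cam [438.17729413   8.52009007 971.34402619] [ 372.52125313 -562.83896911  861.97758965]
-10 T: +cup mouth axis [207. 220.] rim top [212. 217.] rim +-x [210. 186.] [204. 255.] cheek top outer [169. 212.] foot [155. 189.] 
  -cup mouth [646. 265.] top [656. 262.] bot [635. 267.] cheektop [689. 264.]
  S: +mouth [236.  97.] cheek top [229.  61.]  - rim top [336. 392.] -cheek top [344. 412.]
0 T: +cup mouth axis [178. 217.] rim top [182. 214.] rim +-x [181. 183.] [175. 252.] cheek top outer [139. 209.] foot [128. 186.] 
  -cup mouth [616. 262.] top [626. 259.] bot [606. 264.] cheektop [659. 261.]
  S: +mouth [230.  78.] cheek top [223.  43.]  - rim top [329. 369.] -cheek top [336. 389.]
10 T: +cup mouth axis [149. 214.] rim top [153. 211.] rim +-x [152. 180.] [146. 249.] cheek top outer [110. 206.] foot [101. 183.] 
  -cup mouth [587. 259.] top [597. 256.] bot [577. 261.] cheektop [629. 258.]
  S: +mouth [224.  60.] cheek top [217.  25.]  - rim top [322. 347.] -cheek top [329. 366.]
sprung tip in top frame [524.09277282 -92.41177866 172.7       ] [ 523.15661778 -120.11686934  172.7       ]
fixed tip side [ 511.84733084 -257.40747355  172.7       ]
```

```bash
cat >> h.py <<'E'
C0=np.array([516.8,-179.5]);YAW=-5.15;OFF=1.0;H=24.7
ex=np.array([np.cos(np.radians(YAW)),np.sin(np.radians(YAW)),0]);ey=np.array([-ex[1],ex[0],0])
def tcp(tip,tilt):
    """TCP pose for sprung tip (free length) at dispenser coords, tilt deg"""
    Rt=tgt(90+YAW,tilt);w=np.append(C0,0)+tip[0]*ex+tip[1]*ey+np.array([0,0,tip[2]])
    return w-Rt.apply([86+OFF,0,-H]),Rt
def state(p,r):
    w=p+r.apply([86+OFF,0,-H])-np.append(C0,0);xt=r.apply([1,0,0])
    return np.round([w@ex,w@ey,w[2],np.degrees(np.arcsin(-xt[2])),90-np.degrees(np.arccos(xt@ex))],2)
def rows(wps,p0=None,R0=None):
    """wps: (tip,tilt) per row; prints the increments"""
    if p0 is None: p0,R0,_=pose()
    for tip,tilt in wps:
        p,Rt=tcp(tip,tilt);d=R0.inv().apply(p-p0)/60;a=np.degrees((R0.inv()*Rt).as_rotvec())
        print('t',d.round(3),'a',a.round(2));p0,R0=p,Rt
def lin(s0,s1,n):
    s0,s1=np.array(s0,float),np.array(s1,float)
    return [((s0+(s1-s0)*i/n)[:3],(s0+(s1-s0)*i/n)[3]) for i in range(1,n+1)]
def feel(n=8):
    F=[];P=[]
    for _ in range(n):
        p,r,o=pose();F.append(o['wrist_force']);P.append(state(p,r));ctrl.grab_frame('top')
    F=np.array(F);m=F.mean(0);print('t',o['t'],'F x,y,z',(m@ex).round(2),(m@ey).round(2),m[2].round(2),'sd',F.std(0).round(2),'tip/tilt/yaw',np.mean(P,0).round(2))
E
python3 - <<'E'
from h import *
feel()
p,r,o=pose();s=state(p,r)
w=lin([s[0],s[1],s[2],0],[0,56,120,14],4)+lin([0,56,120,14],[0,58,61,14],3)
rows(w)
E
```

```text
t 7.525 F x,y,z 0.04 0.02 -2.89 sd [0.26 0.49 0.42] tip/tilt/yaw [-1.0000e-01  9.1160e+01  1.7216e+02 -2.0000e-02 -1.0000e-01]
t [-0.168 -0.003  0.127] a [-0.01 -3.51  0.11]
t [-0.155  0.     0.136] a [ 0.  -3.5 -0. ]
t [-0.141  0.     0.144] a [-0.  -3.5  0. ]
t [-0.126  0.     0.15 ] a [ 0.  -3.5  0. ]
t [ 0.09  -0.     0.315] a [0. 0. 0.]
t [0.09  0.    0.315] a [0. 0. 0.]
t [ 0.09  -0.     0.315] a [0. 0. 0.]
```

Call:
{"fn": "carry_out", "kwargs": {"increments": [{"tx":-0.168,"ty":0,"tz":0.127,"ax":0,"ay":-3.5,"az":0.1},{"tx":-0.155,"ty":0,"tz":0.136,"ax":0,"ay":-3.5,"az":0},{"tx":-0.141,"ty":0,"tz":0.144,"ax":0,"ay":-3.5,"az":0},{"tx":-0.126,"ty":0,"tz":0.15,"ax":0,"ay":-3.5,"az":0},{"tx":0.03,"ty":0,"tz":0.1,"ax":0,"ay":0,"az":0}]}}

```text
t: 8.2
eef_pos: [513.7, -213.1, 110.2]
eef_rot: [0.732, 0.67, -0.09, 0.082]
wrist_force: [-0.3, -0.3, -2.9]
width: 0.662
finger_force: 64.5
```

Call:
{"fn": "carry_out", "kwargs": {"increments": [{"tx":0.06,"ty":0,"tz":0.215,"ax":0,"ay":0,"az":0},{"tx":0.06,"ty":0,"tz":0.215,"ax":0,"ay":0,"az":0},{"tx":0.06,"ty":0,"tz":0.215,"ax":0,"ay":0,"az":0},{"tx":0.06,"ty":0,"tz":0.2,"ax":0,"ay":0,"az":0},{"tx":0,"ty":0,"tz":0,"ax":0,"ay":0,"az":0}]}}

```text
t: 8.82
eef_pos: [513.0, -212.0, 56.8]
eef_rot: [0.733, 0.669, -0.09, 0.081]
wrist_force: [-0.5, 0.4, -3.1]
width: 0.665
finger_force: 64.5
```

```bash
python3 - <<'E'
from h import *
feel(5)
p,r,o=pose();s=state(p,r)
print(s);rows(lin([*s[:3],14],[0,71,61,14],4)+lin([0,71,61,14],[0,75,61,14],4))
E
```

```text
t 9.025 F x,y,z 0.24 -0.02 -2.88 sd [0.66 0.53 0.44] tip/tilt/yaw [5.000e-02 5.743e+01 6.080e+01 1.398e+01 4.000e-02]
[6.600e-01 5.729e+01 6.157e+01 1.401e+01 6.000e-02]
t [ 0.056 -0.002 -0.011] a [ 0.05  0.01 -0.06]
t [ 0.056 -0.003 -0.012] a [0. 0. 0.]
t [ 0.056 -0.003 -0.012] a [0. 0. 0.]
t [ 0.056 -0.003 -0.012] a [0. 0. 0.]
t [ 0.016  0.    -0.004] a [0. 0. 0.]
t [ 0.016  0.    -0.004] a [0. 0. 0.]
t [ 0.016  0.    -0.004] a [0. 0. 0.]
t [ 0.016 -0.    -0.004] a [0. 0. 0.]
```

Call:
{"fn": "carry_out", "kwargs": {"increments": [{"tx":0.04,"ty":0,"tz":-0.01,"ax":0,"ay":0,"az":0},{"tx":0.04,"ty":0,"tz":-0.01,"ax":0,"ay":0,"az":0},{"tx":0.04,"ty":0,"tz":-0.01,"ax":0,"ay":0,"az":0},{"tx":0.04,"ty":0,"tz":-0.01,"ax":0,"ay":0,"az":0},{"tx":0.04,"ty":0,"tz":-0.01,"ax":0,"ay":0,"az":0}]}}

```text
t: 9.7
eef_pos: [515.1, -199.8, 58.2]
eef_rot: [0.733, 0.669, -0.09, 0.082]
wrist_force: [0.3, -0.1, -3.5]
width: 0.659
finger_force: 64.5
```

```bash
python3 -c "
from h import *
feel(4)"
```

```text
t 9.85 F x,y,z 0.06 0.27 -2.93 sd [0.31 0.51 0.65] tip/tilt/yaw [1.500e-01 7.007e+01 6.106e+01 1.399e+01 4.000e-02]
```

Call:
{"fn": "carry_out", "kwargs": {"increments": [{"tx":0.016,"ty":0,"tz":-0.004,"ax":0,"ay":0,"az":0},{"tx":0.016,"ty":0,"tz":-0.004,"ax":0,"ay":0,"az":0},{"tx":0.016,"ty":0,"tz":-0.004,"ax":0,"ay":0,"az":0},{"tx":0.016,"ty":0,"tz":-0.004,"ax":0,"ay":0,"az":0},{"tx":0.016,"ty":0,"tz":-0.004,"ax":0,"ay":0,"az":0}]}}

```text
t: 10.52
eef_pos: [515.5, -195.0, 58.2]
eef_rot: [0.733, 0.669, -0.09, 0.082]
wrist_force: [0.8, -0.2, -2.6]
width: 0.661
finger_force: 64.5
```

```bash
python3 -c "
from h import *
feel(4)"
```

```text
t 10.675 F x,y,z 0.01 0.26 -2.77 sd [0.51 0.45 0.22] tip/tilt/yaw [1.800e-01 7.485e+01 6.109e+01 1.399e+01 5.000e-02]
```

Call:
{"fn": "carry_out", "kwargs": {"increments": [{"tx":0.016,"ty":0,"tz":-0.004,"ax":0,"ay":0,"az":0},{"tx":0.016,"ty":0,"tz":-0.004,"ax":0,"ay":0,"az":0},{"tx":0.016,"ty":0,"tz":-0.004,"ax":0,"ay":0,"az":0},{"tx":0.016,"ty":0,"tz":-0.004,"ax":0,"ay":0,"az":0},{"tx":0.016,"ty":0,"tz":-0.004,"ax":0,"ay":0,"az":0}]}}

```text
t: 11.35
eef_pos: [516.0, -190.3, 58.2]
eef_rot: [0.733, 0.669, -0.09, 0.082]
wrist_force: [0.2, -3.1, -2.3]
width: 0.661
finger_force: 64.5
```

```bash
python3 -c "
from h import *
feel(4)"
```

```text
t 11.5 F x,y,z 0.0 -1.75 -2.33 sd [0.44 0.92 0.28] tip/tilt/yaw [2.300e-01 7.951e+01 6.116e+01 1.402e+01 4.000e-02]
```

Call:
{"fn": "carry_out", "kwargs": {"increments": [{"tx":0.016,"ty":0,"tz":-0.004,"ax":0,"ay":0,"az":0},{"tx":0.016,"ty":0,"tz":-0.004,"ax":0,"ay":0,"az":0},{"tx":0.016,"ty":0,"tz":-0.004,"ax":0,"ay":0,"az":0},{"tx":0,"ty":0,"tz":0,"ax":0,"ay":0,"az":0},{"tx":0,"ty":0,"tz":0,"ax":0,"ay":0,"az":0}]}}

```text
t: 12.18
eef_pos: [516.2, -187.3, 58.2]
eef_rot: [0.733, 0.669, -0.09, 0.082]
wrist_force: [-0.4, -4.7, -3.1]
width: 0.664
finger_force: 64.5
```

```bash
python3 -c "
from h import *
feel(4)"
```

```text
t 12.325 F x,y,z 0.31 -4.01 -3.21 sd [0.21 0.48 0.19] tip/tilt/yaw [2.000e-01 8.258e+01 6.109e+01 1.400e+01 5.000e-02]
```

Call:
{"fn": "carry_out", "kwargs": {"increments": [{"tx":0.033,"ty":0,"tz":0,"ax":0,"ay":0,"az":0},{"tx":0.033,"ty":0,"tz":0,"ax":0,"ay":0,"az":0},{"tx":0.033,"ty":0,"tz":0,"ax":0,"ay":0,"az":0},{"tx":0.033,"ty":0,"tz":0,"ax":0,"ay":0,"az":0},{"tx":0.033,"ty":0,"tz":0,"ax":0,"ay":0,"az":0}]}}

```text
t: 13.0
eef_pos: [517.1, -178.3, 56.0]
eef_rot: [0.733, 0.669, -0.09, 0.083]
wrist_force: [-1.5, -7.5, -2.5]
width: 0.664
finger_force: 64.5
```

```bash
python3 -c "
from h import *
feel(10)"
```

```text
t 13.45 F x,y,z -0.23 -8.57 -2.12 sd [0.51 0.64 0.68] tip/tilt/yaw [2.200e-01 9.158e+01 5.882e+01 1.407e+01 1.000e-02]
```

Call:
{"fn": "carry_out", "kwargs": {"increments": [{"tx":0.02,"ty":0,"tz":0,"ax":0,"ay":0,"az":0},{"tx":0.02,"ty":0,"tz":0,"ax":0,"ay":0,"az":0},{"tx":0.02,"ty":0,"tz":0,"ax":0,"ay":0,"az":0},{"tx":0,"ty":0,"tz":0,"ax":0,"ay":0,"az":0},{"tx":0,"ty":0,"tz":0,"ax":0,"ay":0,"az":0}]}}

```text
t: 14.12
eef_pos: [517.4, -175.3, 55.3]
eef_rot: [0.733, 0.669, -0.091, 0.083]
wrist_force: [-1.6, -9.4, -1.8]
width: 0.661
finger_force: 64.5
```

```bash
python3 - <<'E'
from h import *
feel(12)
c=15.7;Y=79.6
def wp(t,z): a=np.radians(t);return ((0.2,Y+c*np.cos(a),z-c*np.sin(a)),t)
ts=[14,12,10,8,6,5,4,3,2,1,0]
W=[wp(t,62) for t in ts]
p,r=tcp(*W[0]);rows(W[1:],p,r)
print(W[0])
E
```

```text
t 14.675 F x,y,z -0.92 -10.19 -1.92 sd [0.47 0.35 0.31] tip/tilt/yaw [2.200e-01 9.465e+01 5.802e+01 1.410e+01 1.000e-02]
t [0.015 0.    0.041] a [-0.  2.  0.]
t [ 0.015 -0.     0.041] a [0. 2. 0.]
t [ 0.015 -0.     0.041] a [-0.  2. -0.]
t [ 0.015 -0.     0.041] a [ 0.  2. -0.]
t [0.007 0.    0.021] a [0. 1. 0.]
t [ 0.007 -0.     0.021] a [-0.  1.  0.]
t [0.007 0.    0.021] a [-0.  1. -0.]
t [ 0.007 -0.     0.021] a [0. 1. 0.]
t [0.007 0.    0.021] a [0. 1. 0.]
t [ 0.007 -0.     0.021] a [ 0.  1. -0.]
((0.2, np.float64(94.83364290253314), np.float64(58.201826239085214)), 14)
```

Call:
{"fn": "carry_out", "kwargs": {"increments": [{"tx":0.015,"ty":0,"tz":0.041,"ax":0,"ay":2,"az":0},{"tx":0.015,"ty":0,"tz":0.041,"ax":0,"ay":2,"az":0},{"tx":0.015,"ty":0,"tz":0.041,"ax":0,"ay":2,"az":0},{"tx":0.011,"ty":0,"tz":0.03,"ax":0,"ay":1.5,"az":0},{"tx":0,"ty":0,"tz":0,"ax":0,"ay":0,"az":0}]}}

```text
t: 15.35
eef_pos: [517.5, -174.3, 45.3]
eef_rot: [0.737, 0.673, -0.042, 0.039]
wrist_force: [-2.7, -10.1, -3.4]
width: 0.659
finger_force: 64.4
```

```bash
python3 -c "
from h import *
feel(12)"
```

```text
t 15.9 F x,y,z -1.25 -10.16 -3.08 sd [0.47 0.59 0.39] tip/tilt/yaw [ 0.31 94.82 59.92  6.61  0.  ]
```

Call:
{"fn": "carry_out", "kwargs": {"increments": [{"tx":0.013,"ty":0,"tz":0.021,"ax":0,"ay":1,"az":0},{"tx":0.008,"ty":0,"tz":0.021,"ax":0,"ay":1,"az":0},{"tx":0.008,"ty":0,"tz":0.021,"ax":0,"ay":1,"az":0},{"tx":0.008,"ty":0,"tz":0.021,"ax":0,"ay":1,"az":0},{"tx":0,"ty":0,"tz":0,"ax":0,"ay":0,"az":0}]}}

```text
t: 16.58
eef_pos: [517.8, -172.5, 40.0]
eef_rot: [0.738, 0.674, -0.017, 0.016]
wrist_force: [-3.1, -10.0, -3.2]
width: 0.665
finger_force: 64.5
```

```bash
python3 -c "
from h import *
feel(12);print(pose()[2]['wrist_torque'])"
```

```text
t 17.125 F x,y,z -1.63 -9.83 -3.51 sd [0.45 0.34 0.34] tip/tilt/yaw [ 3.700e-01  9.527e+01  6.080e+01  2.630e+00 -1.000e-02]
[-1.55415355  0.42290741  0.06946031]
```

Call:
{"fn": "carry_out", "kwargs": {"increments": [{"tx":0.008,"ty":-0.01,"tz":0.019,"ax":0,"ay":0.9,"az":0},{"tx":0.007,"ty":0,"tz":0.019,"ax":0,"ay":0.9,"az":0},{"tx":0.007,"ty":0,"tz":0.017,"ax":0,"ay":0.8,"az":0},{"tx":0,"ty":0,"tz":0,"ax":0,"ay":0,"az":0},{"tx":0,"ty":0,"tz":0,"ax":0,"ay":0,"az":0}]}}

```text
t: 17.8
eef_pos: [517.9, -171.3, 36.8]
eef_rot: [0.738, 0.675, 0.0, 0.001]
wrist_force: [-1.0, -10.9, -4.4]
width: 0.662
finger_force: 64.5
```

```bash
python3 - <<'E'
from h import *
feel(12)
b=ctrl.grab_frame('side')[:,:,::-1];a=ctrl.grab_frame('top')[:,:,::-1]
cv2.imwrite('pics/s2.png',b);cv2.imwrite('pics/t2.png',a)
E
```

```text
t 18.35 F x,y,z -1.18 -10.29 -4.04 sd [0.62 0.41 0.41] tip/tilt/yaw [ 2.700e-01  9.532e+01  6.146e+01  5.000e-02 -1.000e-02]
```

Call:
{"fn": "carry_out", "kwargs": {"increments": [{"tx":-0.017,"ty":0,"tz":0,"ax":0,"ay":0,"az":0},{"tx":-0.017,"ty":0,"tz":0,"ax":0,"ay":0,"az":0},{"tx":-0.017,"ty":0,"tz":0,"ax":0,"ay":0,"az":0},{"tx":-0.017,"ty":0,"tz":0,"ax":0,"ay":0,"az":0},{"tx":0,"ty":0,"tz":0,"ax":0,"ay":0,"az":0}]}}

```text
t: 19.12
eef_pos: [517.5, -175.0, 36.8]
eef_rot: [0.738, 0.675, 0.0, 0.001]
wrist_force: [-1.3, -7.9, -3.6]
width: 0.664
finger_force: 64.5
```

```bash
python3 -c "
from h import *
feel(12)"
```

```text
t 19.675 F x,y,z -0.95 -8.33 -3.8 sd [0.46 0.35 0.51] tip/tilt/yaw [2.600e-01 9.163e+01 6.148e+01 1.000e-02 0.000e+00]
```

Call:
{"fn": "carry_out", "kwargs": {"increments": [{"tx":-0.025,"ty":0,"tz":0,"ax":0,"ay":0,"az":0},{"tx":-0.025,"ty":0,"tz":0,"ax":0,"ay":0,"az":0},{"tx":-0.02,"ty":0,"tz":0,"ax":0,"ay":0,"az":0},{"tx":-0.017,"ty":0,"tz":0,"ax":0,"ay":0,"az":0},{"tx":0,"ty":0,"tz":0,"ax":0,"ay":0,"az":0}]}}

```text
t: 20.35
eef_pos: [517.0, -179.6, 36.7]
eef_rot: [0.738, 0.674, 0.001, 0.0]
wrist_force: [-1.6, -6.2, -3.6]
width: 0.664
finger_force: 64.5
```

```bash
python3 -c "
from h import *
feel(12)"
```

```text
t 20.9 F x,y,z -0.53 -6.09 -3.9 sd [0.46 0.53 0.45] tip/tilt/yaw [ 2.100e-01  8.692e+01  6.149e+01 -3.000e-02  2.000e-02]
```

Call:
{"fn": "carry_out", "kwargs": {"increments": [{"tx":-0.01,"ty":0,"tz":0,"ax":0,"ay":0,"az":0},{"tx":-0.01,"ty":0,"tz":0,"ax":0,"ay":0,"az":0},{"tx":-0.008,"ty":0,"tz":0,"ax":0,"ay":0,"az":0},{"tx":-0.007,"ty":0,"tz":0,"ax":0,"ay":0,"az":0},{"tx":0,"ty":0,"tz":0,"ax":0,"ay":0,"az":0}]}}

```text
t: 21.58
eef_pos: [516.8, -181.2, 36.7]
eef_rot: [0.738, 0.674, 0.001, -0.0]
wrist_force: [0.8, -3.8, -3.8]
width: 0.666
finger_force: 64.5
```

```bash
python3 -c "
from h import *
feel(12)"
```

```text
t 22.125 F x,y,z 1.52 -4.39 -3.98 sd [0.47 0.56 0.43] tip/tilt/yaw [ 2.000e-02  8.530e+01  6.159e+01 -9.000e-02  5.000e-02]
```

Call:
{"fn": "carry_out", "kwargs": {"increments": [{"tx":0,"ty":0,"tz":0,"ax":0,"ay":0,"az":0},{"tx":0,"ty":0,"tz":0,"ax":0,"ay":0,"az":0},{"tx":0,"ty":0,"tz":0,"ax":0,"ay":0,"az":0},{"tx":0,"ty":0,"tz":0,"ax":0,"ay":0,"az":0},{"tx":0,"ty":0,"tz":0,"ax":0,"ay":0,"az":0}], "jaw": 78}}

```text
t: 22.8
eef_pos: [516.1, -180.9, 36.7]
eef_rot: [0.738, 0.674, 0.001, -0.001]
wrist_force: [-1.1, 0.3, -0.3]
width: 0.913
finger_force: 0.0
```

Call:
{"fn": "carry_out", "kwargs": {"increments": [{"tx":0,"ty":0,"tz":-0.1,"ax":0,"ay":0,"az":0},{"tx":0,"ty":0,"tz":-0.3,"ax":0,"ay":0,"az":0},{"tx":0,"ty":0,"tz":-0.6,"ax":0,"ay":0,"az":0},{"tx":0,"ty":0,"tz":-1,"ax":0,"ay":0,"az":0},{"tx":0,"ty":0,"tz":-0.8,"ax":0,"ay":0,"az":0}]}}

```text
t: 23.42
eef_pos: [516.4, -181.4, 207.2]
eef_rot: [0.738, 0.674, 0.001, 0.0]
wrist_force: [0.9, -0.1, 0.2]
width: 0.913
finger_force: 0.0
```

Call:
{"fn": "carry_out", "kwargs": {"increments": [{"tx":0.8,"ty":0,"tz":-0.3,"ax":0,"ay":0,"az":0},{"tx":1,"ty":0,"tz":0,"ax":0,"ay":0,"az":0},{"tx":1,"ty":0,"tz":0,"ax":0,"ay":0,"az":0},{"tx":1,"ty":0,"tz":0,"ax":0,"ay":0,"az":0},{"tx":0.5,"ty":0,"tz":0,"ax":0,"ay":0,"az":0}]}}

```text
t: 24.05
eef_pos: [539.2, 78.5, 223.7]
eef_rot: [0.738, 0.675, 0.001, -0.001]
wrist_force: [0.4, -1.0, -0.9]
width: 0.912
finger_force: 0.0
```

```bash
python3 - <<'E'
from h import *
feel(2)
a=ctrl.grab_frame('top')[:,:,::-1];b=ctrl.grab_frame('side')[:,:,::-1]
A=cv2.resize(a[180:285,300:430],None,fx=3.2,fy=3.2,interpolation=cv2.INTER_CUBIC)
B=cv2.resize(b[225:345,195:310],None,fx=3.2,fy=3.2,interpolation=cv2.INTER_CUBIC)
h=max(A.shape[0],B.shape[0]);pad=lambda i:np.pad(i,((0,h-i.shape[0]),(0,0),(0,0)))
cv2.imwrite('pics/end.png',np.hstack([pad(A),pad(B)]))
E
```

```text
t 24.1 F x,y,z -0.14 0.56 -0.03 sd [0.46 1.54 0.83] tip/tilt/yaw [-9.8000e-01  3.4712e+02  2.4869e+02 -2.2000e-01 -9.0000e-02]
```

View pics/end.png

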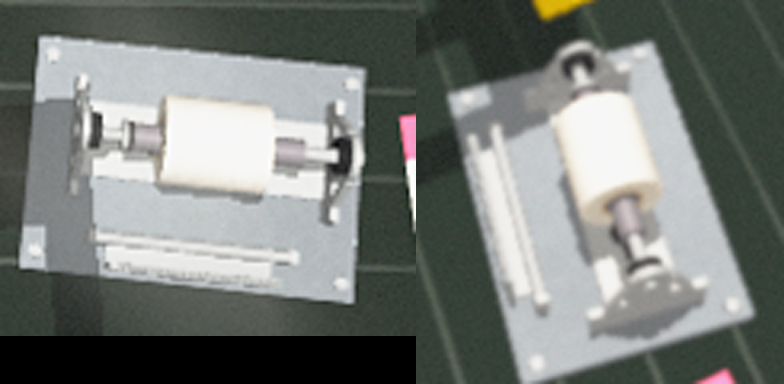

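The roll hangs level between the cheeks. The sprung pin is in the left cup at about (97,132) in the left panel, the fixed pin is in the right cup at about (343,156), and the gripper is clear.

```bash
python3 -c "
from rig import ctrl
print(ctrl.close_job())"
```

```text
the job is handed in; nothing more can be done
None
```

The label roll hangs level in the dispenser with a pin in each cup, the gripper is clear, and I handed the job in at about 24 s; no verdict came back.

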